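# Slide the tea carton through the gap between two tins

## Robot

A 6-joint arm with a two-finger parallel gripper is mounted at the origin on a cart in front of the work surface, level with it; the furniture and walls round the work are solid. World frame = base frame: x ahead of the robot, y to its left, z up, the work surface at z = 0. Lengths are in m, angles in rad, forces in N, time in s.
With the tool pointing down it reaches from about 0.275 to 0.85 m from the base axis. Payload 19 kg.
Tool frame: the origin (TCP) lies at the very end of the fingers, on their centre line; the grasp point (between the pads) lies 19 mm behind it; z points along the fingers, y is the line along which they close (so a half turn about z gives the same grasp; the last joint's range is limited). The gripper opens to 85 mm and grips with 20 to 120 N. Pads are 22 mm wide; open, the fingers measure 114 mm over their backs; the gripper's body (76 mm by 85 mm) begins 54 mm behind the grasp point. The pads swing forward as they close: fully open they stand 13 mm farther back than shut.
Start: joints at [-1.408, 0.15, 1.437, -0, 1.554, -0.134], TCP at [0.168, -0.55, 0.231] pointing down, gripper open.
Joint ranges: [-2.8, 2.8], [-0.68, 2.1], [0.12, 2.68], [-1.39, 4.53], [0.16, 2.79], [-2.81, 2.81]. Speed limits (rad/s): [1.89, 1.89, 2.22, 3.01, 3.01, 3.01].

## Interface

Orientations are given as a rotation vector (axis times angle).
In Python, from rig import manip, imaging gives the robot as it stands.
- The arm moves only by the tool jog_arm, never from a script. Its argument "increments" is a list that holds one entry, the list of rows, each a list of 7 numbers: the shift along the tool's x, y, z as a fraction of full scale, then the turn, a rotation vector about the tool's x, y, z as a fraction of full scale, then the closure, from 0 (fully open) to 1 (shut). A call has 1 to 8 rows; each row shifts and turns the commanded pose from where the row before left it, along the tool's axes as they then stand; what a row does not reach is not made up. Full scale, the value 1, is 10 cm for a shift and 180 degrees for a turn. A row lasts 1/12 s, in which the tool goes at most 41.7 mm and 7.16 degrees, less where a joint would pass 70% of its speed; a pose out of reach is approached as far as the arm can. A call with a number of a shift or a turn outside -1 to 1 is refused whole. A call with a gripper value outside its range is refused whole. The fingers move at their own pace and stop on an object; "force" is the grip in N (left out, the last holds). Time passes only in rows, so rows that do not move let the fingers close. It gives the time, the measured TCP pose, the force, the opening and the grip force at its end, in the units of the state.
- manip.get_state(): the state, without advancing time (a new reading comes with each control period).
- imaging.capture(name): name is "scene" or "top"; returns a dict with "color" (384x512x3 uint8, red, green, blue), "fx", "fy", "cx", "cy" (pixels), "dist" ([k1, k2, p1, p2, k3] as OpenCV has them; the pictures are not rectified), "rvec" (rotation vector, rad) and "tvec" (3), from world to camera coordinates, as OpenCV has them. Camera axes: x right, y down, z forward; pixel columns grow to the right and rows downward; lengths in m; the calibration is good to about 2 mm. A picture is of the moment at which its call begins. There is no depth.
- manip.finish_job(): hands the job in; it is judged then, once.
The state is a dict: "time": time; "qpos": joint angles; "qvel": joint speeds; "effort": joint torques, N m; "position": TCP position; "eef_rot": TCP orientation; "ft_force": force on the tool from outside, world axes, zero at the start; "wrist_torque": the same for the moment, N m; "opening": finger opening in m; "grip_force": force on a finger pad.
Only numpy, scipy, OpenCV 4.12 (cv2) and the standard library are available. Lean on these libraries where they do the work, as an engineer would, in place of code of your own. Each camera call takes 0.05 s, during which the arm holds its last target. There are 200 camera calls.

## Task

The carton of tea bags belongs on the kettle's side of the worktop. With the fingertips, push it gently along the worktop, lengthwise, through the narrow gap between the two low tins just left of it until the whole carton is just past both tins (less than a hand's breadth beyond them), still standing flat, in line with the gap and pointing straight away from it. Do not lift, pinch, tip or crush the carton, or ram it or the robot into the tins, which do not give way, and leave the mug, the kitchen timer and the spice jar where they are.

Things in the scene. Friction and masses are not known exactly. Their poses are not given: they have to be found in the camera images.
- tea_carton: closed red cardboard carton of tea bags lying flat on the worktop, loose, about 0.18 to 0.35 kg; 72 mm wide (its x axis), 135 mm long (its y axis), 73 mm high (the printed top edge shows at up to 78 mm). Origin at the centre of its underside, z up. It starts on the robot's right of the gap, its y axis roughly along the gap's y axis (up to 0.3 rad off) and up to 35 mm off the gap's centre line, and slides flat under a push of a few newtons.
- gap (a point): point on the worktop half-way between the two tins, at the narrowest place of the gap, which is 80 mm wide there. x axis: towards the tin farther from the robot, along the line through both tins. y axis: the direction in which the carton is to go through (roughly the robot's left), square to that line.
- tin_near: low round food tin, 75 mm in diameter, 58 mm high, standing fixed to the worktop; the one nearer to the robot. Origin at the centre of its underside, 77.7 mm from the middle of the gap.
- tin_far: the same kind of tin, fixed, on the farther side of the gap, 77.7 mm from its middle. Origin at the centre of its underside.
- mug: white china mug, about 83 mm across and 94 mm high, loose, beyond the far tin; origin on its underside, in the middle of its length with handle. To be left alone.
- timer: wind-up kitchen timer, 64 mm across, 50 mm high, loose, standing past the tins on the side near the robot; origin at the centre of its underside. To be left alone.
- spice_jar: glass spice jar with a dark cap, 44 mm across, 105 mm high, loose, standing past the tins on the far side; origin at the centre of its underside. To be left alone.
Mind the look-alikes: they are no part of the job. What is shaped like the tin_near but turquoise is not meant.

How it is judged:
By the outcome, as a careful person would: the job done as asked, in the order asked, and still so for the second after the job is handed in, with the robot touching nothing.
It also fails if it takes over 67 s, if anything falls off the work surface, if the arm or the gripper's body presses on something with over 40 N, if the wrist force passes 120 N, or if a joint passes its speed limit or range.

## Working session

There is one attempt and no reset: what is moved stays moved. The work goes in short steps, Python scripts to look and compute and a tool call to move; the robot and the scene stay as the last step left them, time stands still between calls to the robot, and variables do not carry over. Pictures are saved under pics/ and viewed, at most 10 in all, crops included, and the job is handed in when it is done.

Besides the shell and the picture viewer there is one more tool, called as a command line: name --argument value ..., lists and objects as JSON in quotes. jog_arm: Moves the arm, as the interface text tells. Shift numbers are shares of 10 cm and turn numbers shares of 180 degrees, none past 1 either way. Its arguments: {"type":"object","properties":{"increments":{"type":"array","items":{"type":"array","items":{"type":"array","items":{"type":"number","minimum":-1,"maximum":1}}}},"force":{"type":"number"}},"required":["increments"]}

```bash
mkdir -p pics; cat > h.py <<'E'
import numpy as np, cv2
from rig import manip, imaging
def shot(cam,name):
    d=imaging.capture(cam); cv2.imwrite(f'pics/{name}.png',d['color'][:,:,::-1]); np.save(f'pics/{name}.npy',d,allow_pickle=True); return d
def load(name): return np.load(f'pics/{name}.npy',allow_pickle=True).item()
def K(d): return np.array([[d['fx'],0,d['cx']],[0,d['fy'],d['cy']],[0,0,1.]])
def ray(d,px):
    u=cv2.undistortPoints(np.array(px,float).reshape(-1,1,2),K(d),np.array(d['dist'],float)).reshape(-1,2)
    R=cv2.Rodrigues(np.array(d['rvec'],float))[0]; c=-R.T@np.array(d['tvec'],float).ravel()
    return c,np.c_[u,np.ones(len(u))]@R
def onz(d,px,z):
    c,r=ray(d,px); return c+r*((z-c[2])/r[:,2:3])
def proj(d,P): return cv2.projectPoints(np.array(P,float).reshape(-1,1,3),np.array(d['rvec'],float),np.array(d['tvec'],float),K(d),np.array(d['dist'],float))[0].reshape(-1,2)
E
python3 - <<'E'
from h import *
a=shot('scene','s0');b=shot('top','t0')
for d in(a,b): print(ray(d,[[256,192]]),d['fx'])
s=manip.get_state();print({k:np.round(v,3) for k,v in s.items()})
E
```

```text
(array([-0.62397163, -0.46386396,  1.39236152]), array([[ 0.61193841,  0.28385476, -0.73830411]])) 496.63890029614873
(array([0.38481339, 0.08958489, 1.26725511]), array([[ 0.04960013,  0.01167964, -0.99882364]])) 391.0499458202558
{'time': np.float64(0.1), 'qpos': array([-1.408,  0.151,  1.438,  0.   ,  1.554, -0.134]), 'qvel': array([-0.001, -0.001, -0.003,  0.001, -0.   , -0.001]), 'effort': array([ 5.0000e-03, -7.1438e+01, -5.7180e+01, -0.0000e+00,  7.0000e-03,
       -0.0000e+00]), 'position': array([ 0.168, -0.55 ,  0.231]), 'eef_rot': array([-3.106, -0.464, -0.   ]), 'ft_force': array([-0.389, -0.656, -0.064]), 'wrist_torque': array([0.019, 0.015, 0.013]), 'grip_force': np.float64(0.0), 'opening': np.float64(0.085)}
```

View pics/t0.png

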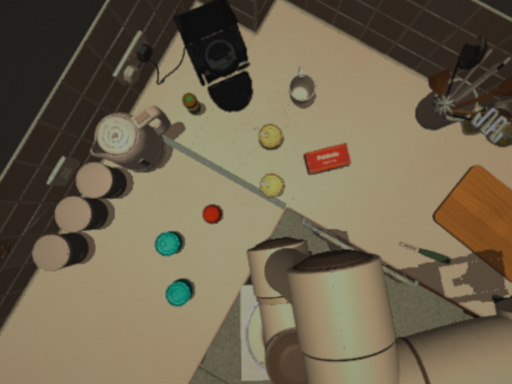

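View pics/s0.png

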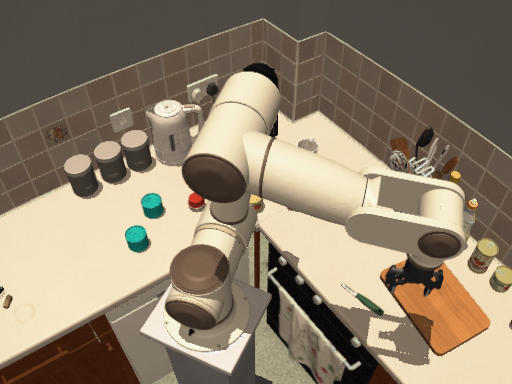

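The top picture shows yellow tins at (271,137) and (272,186) and the red carton at (327,159). Look-alikes are the turquoise tins at (168,243) and (179,292), and the red timer at (212,214), which shares the carton's colour. The mug is at (301,90) and the spice jar at (191,102). I choose the yellow tins and the red box, and check them in a crop.

```bash
cat >> h.py <<'E'
def carton(d,guess=None):
    """fit carton pose x,y,yaw(of y axis) via silhouette of red pixels"""
    from scipy.optimize import minimize
    hsv=cv2.cvtColor(d['color'],cv2.COLOR_RGB2HSV)
    m=(((hsv[...,0]<8)|(hsv[...,0]>172))&(hsv[...,1]>130)&(hsv[...,2]>60)).astype(np.uint8)
    m=cv2.morphologyEx(m,cv2.MORPH_CLOSE,np.ones((7,7)))
    n,l,st,c=cv2.connectedComponentsWithStats(m); i=1+np.argmax(st[1:,4]); m=(l==i)
    S=4
    def sil(p):
        x,y,t=p; R=np.array([[np.cos(t),-np.sin(t)],[np.sin(t),np.cos(t)]])
        P=[[*(R@[sx*.036,sy*.0675]+[x,y]),z] for sx in(-1,1) for sy in(-1,1) for z in(0,.073)]
        q=cv2.convexHull(proj(d,P).astype(np.float32)); im=np.zeros((384*S,512*S),np.uint8)
        cv2.fillPoly(im,[np.round((q+.5)*S*16).astype(np.int32)],1,shift=4); return im
    M=cv2.resize(m.astype(np.uint8),None,fx=S,fy=S,interpolation=cv2.INTER_NEAREST)
    ctr=onz(d,[c[i]],.06)[0][:2]
    best=None
    for t in ([guess] if guess is not None else [-.4,-.1,.2,.5]):
        r=minimize(lambda p:np.mean(sil(p)!=M)*1e4,[*ctr,t],method='Nelder-Mead',options=dict(initial_simplex=[[*ctr,t],[ctr[0]+.01,ctr[1],t],[ctr[0],ctr[1]+.01,t],[*ctr,t+.15]],xatol=1e-4,fatol=1e-3))
        if best is None or r.fun<best.fun: best=r
    return best.x,best.fun,st[i]
def blob(d,lo,hi,z):
    hsv=cv2.cvtColor(d['color'],cv2.COLOR_RGB2HSV); m=cv2.inRange(hsv,lo,hi)
    m=cv2.morphologyEx(m,cv2.MORPH_CLOSE,np.ones((5,5)))
    n,l,st,c=cv2.connectedComponentsWithStats(m)
    return [(np.round(c[i],1),st[i].tolist(),np.round(onz(d,[c[i]],z)[0],4)) for i in range(1,n) if st[i,4]>100]
E
python3 - <<'E'
from h import *
d=load('t0')
crop=d['color'][70:230,150:370,::-1]; cv2.imwrite('pics/c0.png',cv2.resize(crop,None,fx=3.6,fy=3.6,interpolation=cv2.INTER_CUBIC))
hsv=cv2.cvtColor(d['color'],cv2.COLOR_RGB2HSV)
for p in[(271,137),(272,186),(320,165),(301,190),(290,150)]:print(p,hsv[p[1],p[0]])
print(carton(d))
print(onz(d,[[271,137],[272,186]],.058),onz(d,[[212,214]],.05),onz(d,[[190,100]],.1),onz(d,[[301,90]],.09))
for b in blob(d,(18,90,60),(35,255,255),.05):print(b)
E
```

```text
(271, 137) [ 26 130 159]
(272, 186) [ 30 117 159]
(320, 165) [  3 207 160]
(301, 190) [ 27  61 159]
(290, 150) [ 25  61 159]
(array([ 0.5467589 , -0.11950322,  0.34893101]), np.float64(13.173421223958332), array([305, 144,  45,  29, 893], dtype=int32))
[[0.6161566  0.05547621 0.058     ]
 [0.46302192 0.05398853 0.058     ]] [[0.37813723 0.24098795 0.05      ]] [[0.72271226 0.30007159 0.1       ]] [[ 0.75375493 -0.03670026  0.09      ]]
(array([190.3, 101.7]), [182, 93, 18, 18, 189], array([0.7316, 0.3083, 0.05  ]))
(array([270.1, 136.2]), [259, 124, 24, 26, 493], array([0.6201, 0.058 , 0.05  ]))
(array([271.5, 185. ]), [260, 173, 24, 25, 460], array([0.4667, 0.0554, 0.05  ]))
(array([270.9, 300.6]), [259, 297, 26, 8, 132], array([0.1116, 0.0609, 0.05  ]))
```

View pics/c0.png

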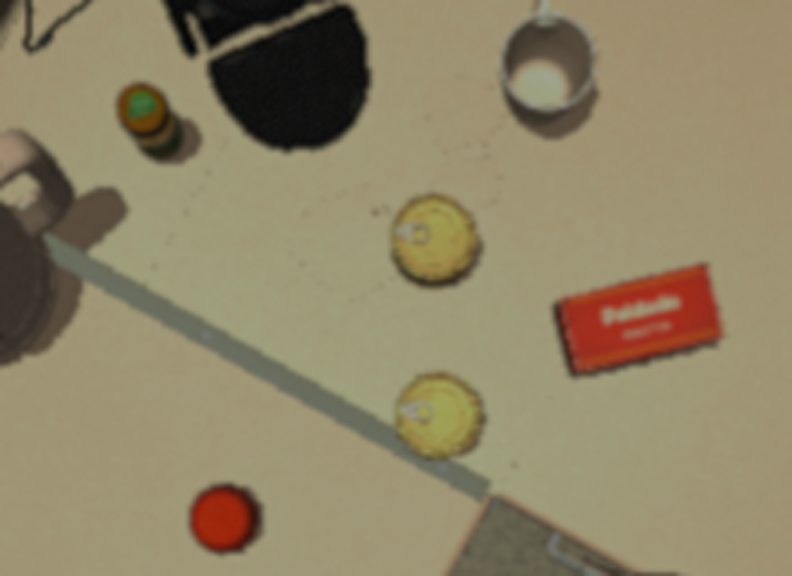

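The crop shows the yellow tins at crop pixels (435,240) and (440,415) and the red printed carton at (640,320), tilted. The carton's front end, at left, points towards the near tin. The round red thing at (225,520) is the timer.

```bash
cat >> h.py <<'E'
def box(d):
    hsv=cv2.cvtColor(d['color'],cv2.COLOR_RGB2HSV)
    m=(((hsv[...,0]<12)|(hsv[...,0]>172))&(hsv[...,1]>150)&(hsv[...,2]>110)).astype(np.uint8)
    m=cv2.morphologyEx(m,cv2.MORPH_CLOSE,np.ones((9,9)))
    m=cv2.resize(m*255,None,fx=4,fy=4,interpolation=cv2.INTER_LINEAR)
    cs=cv2.findContours((m>127).astype(np.uint8),cv2.RETR_EXTERNAL,cv2.CHAIN_APPROX_NONE)[0]
    c=max(cs,key=cv2.contourArea).reshape(-1,2)
    P=onz(d,(c+.5)/4-.5,.074)[:,:2]
    (x,y),(w,h),a=cv2.minAreaRect((P*1000).astype(np.float32))
    M=cv2.moments((P*1000).astype(np.float32))
    b=cv2.boxPoints(((x,y),(w,h),a)); e=b[1]-b[0] if np.linalg.norm(b[1]-b[0])>np.linalg.norm(b[2]-b[1]) else b[2]-b[1]
    if e[1]<0:e=-e
    pca=np.degrees(0); yaw=np.arctan2(-e[0],e[1])
    Q=P*1000; mu=[M['mu20'],M['mu11'],M['mu02']]
    th=.5*np.arctan2(2*mu[1],mu[0]-mu[2]); yawm=(th-np.pi/2+np.pi/2)%np.pi-np.pi/2
    return dict(rect=(x,y),size=(w,h),yaw=yaw,cen=(M['m10']/M['m00'],M['m01']/M['m00']),yawm=yawm)
def gap(d):
    from scipy.optimize import least_squares
    hsv=cv2.cvtColor(d['color'],cv2.COLOR_RGB2HSV); m=cv2.inRange(hsv,(18,90,120),(35,255,255)); m=cv2.morphologyEx(m,cv2.MORPH_CLOSE,np.ones((5,5)))
    m=cv2.resize(m,None,fx=4,fy=4,interpolation=cv2.INTER_LINEAR)
    cs=cv2.findContours((m>127).astype(np.uint8),cv2.RETR_EXTERNAL,cv2.CHAIN_APPROX_NONE)[0]
    out=[]
    for c in cs:
        P=onz(d,(c.reshape(-1,2)+.5)/4-.5,.058)[:,:2]
        if .4<P[:,0].mean()<.7 and abs(P[:,1].mean()-.057)<.03 and cv2.contourArea(c)>3000:
            r=least_squares(lambda p:np.hypot(*(P-p[:2]).T)-p[2],[*P.mean(0),.037],loss='soft_l1',f_scale=.001).x; out.append(r)
    return np.array(out)
E
python3 - <<'E'
from h import *
d=load('t0');np.set_printoptions(precision=4,suppress=True)
b=box(d);print(b);g=gap(d);print(g)
i=np.argsort(g[:,0]);n,f=g[i[0],:2],g[i[-1],:2];mid=(n+f)/2;ex=(f-n)/np.linalg.norm(f-n);ey=np.array([-ex[1],ex[0]])
print(mid,np.linalg.norm(f-n),np.arctan2(ex[1],ex[0]))
r=np.array(b['rect'])/1e3-mid;print('gap frame',r@ex,r@ey)
r=np.array(b['cen'])/1e3-mid;print('gap frame',r@ex,r@ey)
E
```

```text
{'rect': (546.099853515625, -116.46199798583984), 'size': (66.63934326171875, 131.32179260253906), 'yaw': np.float32(0.23619716), 'cen': (546.1496353205526, -116.69795277799919), 'yawm': np.float64(0.2369096210703434)}
[[0.4674 0.0565 0.0361]
 [0.623  0.0583 0.036 ]]
[0.5452 0.0574] 0.15556512426311592 0.012060709917153424
gap frame -0.0012112573733143452 -0.17385985427654635
gap frame -0.0011643249023021974 -0.1740963922971889
```

jog_arm --increments '[[[0.38,-0.16,0,0,0,0,0.6],[0.38,-0.16,0,0,0,0,0.6],[0.38,-0.16,0,0,0,0,0.6],[0.38,-0.16,0,0,0,0,0.6],[0.38,-0.16,0,0,0,0,0.6],[0.38,-0.16,0,0,0,0,0.6],[0.38,-0.16,0,0,0,0,0.6],[0.38,-0.16,0,0,0,0,0.6]]]' --force 20

```text
time: 0.77
position: [0.4226, -0.3368, 0.2312]
eef_rot: [-3.107, -0.464, 0.0]
ft_force: [0.6, -1.5, -0.4]
opening: 0.0341
grip_force: 0.0
```

jog_arm --increments '[[[0.38,-0.16,0,0,0,0,0.6],[0.38,-0.16,0,0,0,0,0.6],[0.38,-0.16,0,0,0,0,0.6],[0.38,-0.14,0,0,0,0,0.6],[0,0,0,0,0,-0.039,0.6],[0,0,0,0,0,-0.039,0.6],[0,0,0,0,0,-0.039,0.6],[0,0,0,0,0,-0.039,0.6]]]'

```text
time: 1.43
position: [0.5488, -0.2344, 0.2308]
eef_rot: [-2.897, -1.214, 0.001]
ft_force: [0.9, -0.2, 0.6]
opening: 0.0342
grip_force: 0.0
```

jog_arm --increments '[[[0,0,0,0,0,-0.039,0.6],[0,0,0,0,0,-0.039,0.6],[0,0,0,0,0,-0.039,0.6],[0,0,0,0,0,-0.039,0.6],[0,0,0,0,0,-0.039,0.6],[0,0,0,0,0,-0.039,0.6],[0,0,0,0,0,-0.02,0.6],[0,0,0,0,0,0,0.6]]]'

```text
time: 2.1
position: [0.5485, -0.2347, 0.2309]
eef_rot: [-2.201, -2.24, 0.0]
ft_force: [0.4, 0.2, 0.4]
opening: 0.0341
grip_force: 0.0
```

```bash
cat >> h.py <<'E'
MID=np.array([.5452,.0574]);G=.01206
EX=np.array([np.cos(G),np.sin(G)]);EY=np.array([-EX[1],EX[0]])
def st():
    s=manip.get_state();R=cv2.Rodrigues(s['eef_rot'])[0];p=s['position'];r=p[:2]-MID
    print('t',round(float(s['time']),2),'p',np.round(p,4),'gapfr',np.round([r@EX,r@EY],4),'x',R[:,0].round(3),'y',R[:,1].round(3),'F',np.round(s['ft_force'],1),'op',round(float(s['opening']),4))
    return s,R
def cart(cam='top',name=None):
    d=shot(cam,name) if name else imaging.capture(cam);b=box(d)
    r=np.array(b['rect'])/1e3-MID;c=np.array(b['cen'])/1e3-MID
    print('carton gap: rect',np.round([r@EX,r@EY],4),'cen',np.round([c@EX,c@EY],4),'size',np.round(b['size']),'yaw',round(float(b['yaw']-G),3),round(float(b['yawm']-G),3));return b
E
python3 -c "
from h import *
st();cart('top','t1')"
```

```text
t 2.1 p [ 0.5485 -0.2347  0.2309] gapfr [-2.000e-04 -2.921e-01] x [-0.017  1.     0.   ] y [ 1.     0.017 -0.001] F [0.4 0.2 0.4] op 0.0341
carton gap: rect [-0.0012 -0.1738] cen [-0.0013 -0.1739] size [ 67. 132.] yaw 0.224 0.229
```

View pics/t1.png

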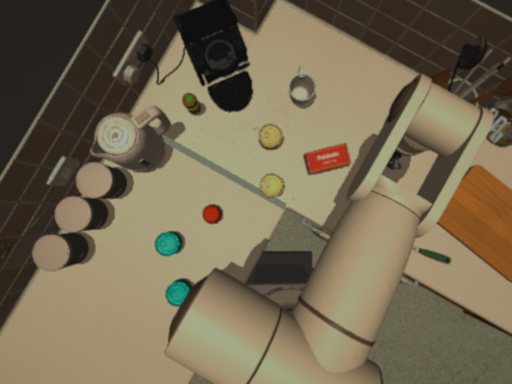

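Tins, carton and gripper are clear in view. The gripper is at about (395,160), to the right of the carton at (327,159) and aligned with the gap. I'll descend behind the carton.

jog_arm --increments '[[[0,0,0.3,0,0,0,0.6],[0,0,0.3,0,0,0,0.6],[0,0,0.3,0,0,0,0.6],[0,0,0.3,0,0,0,0.6],[0,0,0.3,0,0,0,0.6],[0,0,0.3,0,0,0,0.6],[0,0,0.15,0,0,0,0.6],[0.1,0,0,0,0,0,0.6]]]'

```text
time: 2.82
position: [0.5467, -0.2247, 0.0325]
eef_rot: [-2.206, -2.229, 0.003]
ft_force: [-0.7, -0.2, -1.1]
opening: 0.0343
grip_force: 0.0
```

jog_arm --increments '[[[0.06,0,0,0,0,0,0.6],[0.06,0,0,0,0,0,0.6],[0.06,0,0,0,0,0,0.6],[0.06,0,0,0,0,0,0.6],[0.06,0,0,0,0,0,0.6],[0.06,0,0,0,0,0,0.6],[0.06,0,0,0,0,0,0.6],[0,0,0,0,0,0,0.6]]]'

```text
time: 3.48
position: [0.5479, -0.1816, 0.0364]
eef_rot: [-2.205, -2.237, -0.001]
ft_force: [-0.2, -0.3, 0.2]
opening: 0.0342
grip_force: 0.0
```

```bash
python3 -c "
from h import *
st();cart()"
```

```text
t 3.48 p [ 0.5479 -0.1816  0.0364] gapfr [-2.00e-04 -2.39e-01] x [-0.015  1.     0.   ] y [1.    0.015 0.   ] F [-0.2 -0.3  0.2] op 0.0342
carton gap: rect [ 0.0033 -0.1475] cen [ 0.0041 -0.1416] size [ 66. 121.] yaw 0.144 0.277
```

jog_arm --increments '[[[0.05,0,0,0,0,0,0.6],[0.05,0,0,0,0,0,0.6],[0.04,0,0,0,0,0,0.6],[0.03,0,0,0,0,0,0.6],[-0.2,0,0,0,0,0,0.6],[-0.3,0,0,0,0,0,0.6],[0,0,-0.4,0,0,0,0.6],[0,0,0,0,0,0,0.6]]]'

```text
time: 4.2
position: [0.5501, -0.2175, 0.0813]
eef_rot: [2.204, 2.232, 0.003]
ft_force: [1.7, -0.1, 2.6]
opening: 0.0342
grip_force: 0.0
```

```bash
python3 -c "
from h import *
st();cart('top','t2')"
```

```text
t 4.2 p [ 0.5501 -0.2175  0.0813] gapfr [ 0.0016 -0.2749] x [-0.013  1.    -0.002] y [1.    0.013 0.005] F [ 1.7 -0.1  2.6] op 0.0342
carton gap: rect [ 0.0086 -0.1382] cen [ 0.0088 -0.1387] size [ 67. 132.] yaw 0.07 0.067
```

View pics/t2.png

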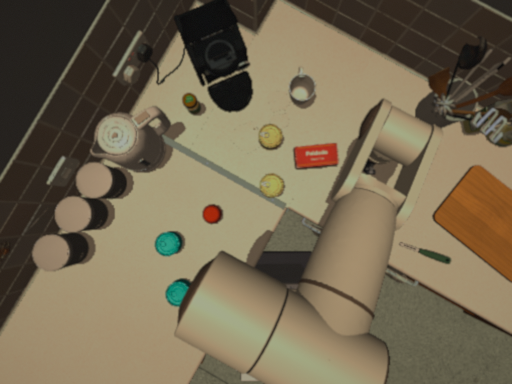

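The carton at (316,155) is now nearly straight, offset 9 mm to the far side with yaw 0.07. I'll nudge its far side flush with both fingertips, turned 90°.

jog_arm --increments '[[[0,0,-0.25,0,0,0,0.2],[0,0,-0.25,0,0,0,0.2],[0.34,0.21,0,0,0,0,0.2],[0.34,0.21,0,0,0,0,0.2],[0.34,0.21,0,0,0,0,0.2],[0.34,0.2,0,0,0,0,0.2],[0,0,0,0,0,0.0385,0.2],[0,0,0,0,0,0.0385,0.2]]]'

```text
time: 4.92
position: [0.63, -0.0756, 0.1255]
eef_rot: [-2.46, -1.952, 0.0]
ft_force: [-0.3, 0.1, 0.1]
opening: 0.0686
grip_force: 0.0
```

jog_arm --increments '[[[0,0,0,0,0,0.0385,0.2],[0,0,0,0,0,0.0385,0.2],[0,0,0,0,0,0.0385,0.2],[0,0,0,0,0,0.0385,0.2],[0,0,0,0,0,0.0385,0.2],[0,0,0,0,0,0.0385,0.2],[0,0,0,0,0,0.0385,0.2],[0,0,0,0,0,0.0385,0.2]]]'

```text
time: 5.58
position: [0.6292, -0.0779, 0.1258]
eef_rot: [-3.087, -0.577, 0.001]
ft_force: [0.0, 0.5, 0.1]
opening: 0.0682
grip_force: 0.0
```

jog_arm --increments '[[[0,0,0,0,0,0.0385,0.2],[0,0,0,0,0,0.0385,0.2],[0,0,0,0,0,0.0385,0.2],[0,0,0,0,0,0,0.2]]]'

```text
time: 5.92
position: [0.6292, -0.0779, 0.1258]
eef_rot: [-3.141, -0.01, 0.001]
ft_force: [0.3, 0.1, -0.1]
opening: 0.0684
grip_force: 0.0
```

```bash
python3 -c "
from h import *
st()"
```

```text
t 5.92 p [ 0.6292 -0.0779  0.1258] gapfr [ 0.0824 -0.1363] x [ 1.     0.006 -0.001] y [ 0.006 -1.    -0.001] F [ 0.3  0.1 -0.1] op 0.0684
```

jog_arm --increments '[[[0,0,0.3,0,0,-0.002,0.2],[0,0,0.3,0,0,0,0.2],[0,0,0.3,0,0,0,0.2],[0,0,0,0,0,0,0.2],[-0.07,0,0,0,0,0,0.2],[-0.07,0,0,0,0,0,0.2],[-0.04,0,0,0,0,0,0.2],[-0.03,0,0,0,0,0,0.2]]]'

```text
time: 6.58
position: [0.6085, -0.0791, 0.0383]
eef_rot: [3.141, 0.031, 0.004]
ft_force: [-0.4, -0.8, -0.2]
opening: 0.0684
grip_force: 0.0
```

jog_arm --increments '[[[-0.03,0,0,0,0,0,0.2],[-0.03,0,0,0,0,0,0.2],[-0.03,0,0,0,0,0,0.2],[-0.03,0,0,0,0,0,0.2],[-0.02,0,0,0,0,0,0.2],[0,0,0,0,0,0,0.2],[0,0,0,0,0,0,0.2]]]'

```text
time: 7.17
position: [0.5942, -0.0792, 0.0362]
eef_rot: [-3.141, -0.029, 0.001]
ft_force: [-0.6, -0.7, -0.5]
opening: 0.0683
grip_force: 0.0
```

```bash
python3 -c "
from h import *
st();cart('top','t3')"
```

```text
t 7.17 p [ 0.5942 -0.0792  0.0362] gapfr [ 0.0473 -0.1372] x [ 1.     0.019 -0.001] y [ 0.019 -1.    -0.   ] F [-0.6 -0.7 -0.5] op 0.0683
carton gap: rect [-0.1631  0.1871] cen [-0.1636  0.1871] size [48. 48.] yaw -0.022 0.574
```

jog_arm --increments '[[[0.15,0,0,0,0,0,0.6],[0,0,-0.4,0,0,0,0.6],[0,0,-0.4,0,0,0,0.6],[0,0,-0.1,0,0,0,0.6],[0,0.38,0,0,0,0,0.6],[-0.2,0.38,0,0,0,0,0.6],[-0.2,0.38,0,0,0,0,0.6],[-0.2,0.38,0,0,0,0,0.6]]]'

```text
time: 7.88
position: [0.5531, -0.2298, 0.126]
eef_rot: [-3.141, -0.031, 0.001]
ft_force: [0.1, -0.2, -0.3]
opening: 0.0342
grip_force: 0.0
```

jog_arm --increments '[[[0,0,0,0,0,-0.0385,0.6],[0,0,0,0,0,-0.0385,0.6],[0,0,0,0,0,-0.0385,0.6],[0,0,0,0,0,-0.0385,0.6],[0,0,0,0,0,-0.0385,0.6],[0,0,0,0,0,-0.0385,0.6],[0,0,0,0,0,-0.0385,0.6],[0,0,0,0,0,-0.0385,0.6]]]'

```text
time: 8.55
position: [0.554, -0.2286, 0.1261]
eef_rot: [-2.762, -1.495, 0.0]
ft_force: [0.2, -0.2, -0.9]
opening: 0.0344
grip_force: 0.0
```

jog_arm --increments '[[[0,0,0,0,0,-0.0385,0.6],[0,0,0,0,0,-0.0385,0.6],[0,0,0,0,0,-0.0385,0.6],[0,0,0,0,0,-0.0385,0.6],[0,0,0,0,0,-0.0385,0.6],[0,0,0,0,0,0,0.6]]]'

```text
time: 9.05
position: [0.554, -0.2286, 0.1261]
eef_rot: [-2.191, -2.251, 0.0]
ft_force: [-0.9, 0.4, -0.1]
opening: 0.0344
grip_force: 0.0
```

```bash
python3 -c "
from h import *
st();cart('top','t4')"
```

```text
t 9.05 p [ 0.554  -0.2286  0.1261] gapfr [ 0.0053 -0.2861] x [-0.027  1.     0.   ] y [ 1.     0.027 -0.   ] F [-0.9  0.4 -0.1] op 0.0344
carton gap: rect [ 0.     -0.1374] cen [-0.0002 -0.1377] size [128.  64.] yaw -0.021 0.003
```

jog_arm --increments '[[[0,-0.05,0.3,0,0,0.005,0.6],[0,0,0.3,0,0,0,0.6],[0,0,0.3,0,0,0,0.6],[0.2,0,0,0,0,0,0.6],[0.2,0,0,0,0,0,0.6],[0.1,0,0,0,0,0,0.6],[0.06,0,0,0,0,0,0.6],[0.06,0,0,0,0,0,0.6]]]'

```text
time: 9.77
position: [0.5491, -0.1666, 0.0367]
eef_rot: [2.217, 2.224, 0.0]
ft_force: [0.2, -0.2, 0.6]
opening: 0.0343
grip_force: 0.0
```

jog_arm --increments '[[[0.06,0,0,0,0,0,0.6],[0.06,0,0,0,0,0,0.6],[0.06,0,0,0,0,0,0.6],[0.06,0,0,0,0,0,0.6],[0.06,0,0,0,0,0,0.6],[0,0,0,0,0,0,0.6]]]'

```text
time: 10.27
position: [0.5486, -0.1358, 0.0364]
eef_rot: [-2.216, -2.227, -0.001]
ft_force: [-1.0, 0.1, 0.5]
opening: 0.0343
grip_force: 0.0
```

```bash
python3 -c "
from h import *
st();cart('top','t5')
d=load('t5');cv2.imwrite('pics/t5c.png',cv2.resize(d['color'][90:230,190:400,::-1],None,fx=3.6,fy=3.6,interpolation=cv2.INTER_CUBIC))"
```

```text
t 10.27 p [ 0.5486 -0.1358  0.0364] gapfr [ 0.0011 -0.1932] x [-0.005  1.     0.   ] y [1.    0.005 0.   ] F [-1.   0.1  0.5] op 0.0343
carton gap: rect [ 0.0009 -0.0991] cen [ 0.0022 -0.0937] size [101.  64.] yaw -0.021 0.147
```

View pics/t5c.png

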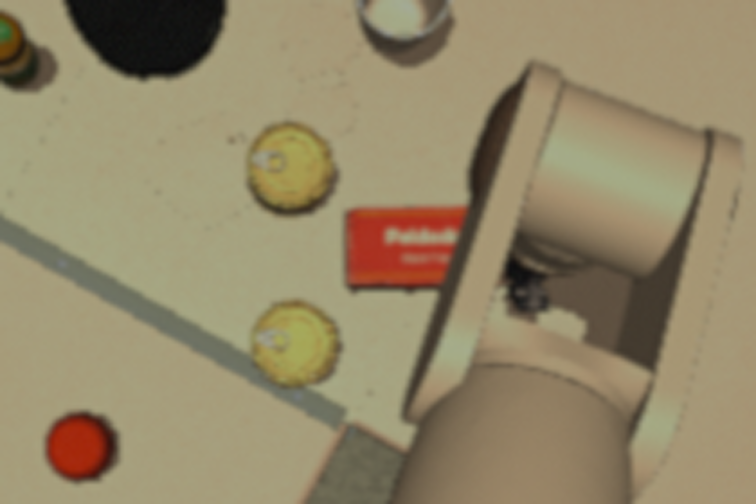

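The front half of the carton is visible at crop (347–470, 209–290). It is centred between the tins at (291,168) and (293,345), and the rest is hidden under the wrist. I'll measure the visible long edges.

```bash
cat >> h.py <<'E'
def edges(d,y0,y1):
    """carton long edges in gap frame, from subpixel redness profiles in a rectified patch at z=.074"""
    xs=np.arange(-.06,.06,.0005);ys=np.arange(y0,y1,.002)
    P=np.array([[*(MID+x*EX+y*EY),.074] for y in ys for x in xs]);q=proj(d,P).astype(np.float32).reshape(len(ys),len(xs),2)
    c=d['color'].astype(np.float32);red=c[...,0]/(c[...,1]+5)
    v=cv2.remap(red,q[...,0],q[...,1],cv2.INTER_LINEAR)
    lo=[];hi=[]
    for r in v:
        k=np.where(r>2.2)[0];lo.append(xs[k[0]]);hi.append(xs[k[-1]])
    lo,hi=np.array(lo),np.array(hi)
    for n,e in(('near',lo),('far',hi)):
        p=np.polyfit(ys,e,1);print(n,'x mid',np.median(e).round(4),'yaw',-p[0].round(3))
    print('centre',((lo+hi)/2).mean().round(4),'width',(hi-lo).mean().round(4),'yaw',-np.polyfit(ys,(lo+hi)/2,1)[0].round(3))
E
python3 -c "
from h import *
edges(load('t4'),-.19,-.085);edges(load('t5'),-.145,-.055)"
```

```text
near x mid -0.0305 yaw 0.029
far x mid 0.028 yaw 0.019
centre -0.0013 width 0.0592 yaw 0.024
near x mid -0.0275 yaw 0.362
far x mid 0.029 yaw 0.008
centre 0.0037 width 0.0511 yaw 0.185
```

```bash
sed -i 's/r>2.2/r>1.7/' h.py; python3 -c "
from h import *
edges(load('t4'),-.19,-.085);edges(load('t5'),-.11,-.055)"
```

```text
near x mid -0.034 yaw 0.016
far x mid 0.032 yaw 0.017
centre -0.0011 width 0.0653 yaw 0.016
near x mid -0.0322 yaw -0.054
far x mid 0.033 yaw 0.001
centre 0.0003 width 0.0654 yaw -0.027
```

jog_arm --increments '[[[0.05,0,0,0,0,-0.002,0.6],[0.06,0,0,0,0,0,0.6],[0.06,0,0,0,0,0,0.6],[0.06,0,0,0,0,0,0.6],[0.06,0,0,0,0,0,0.6],[0.06,0,0,0,0,0,0.6],[0.06,0,0,0,0,0,0.6]]]'

```text
time: 10.9
position: [0.5481, -0.095, 0.0362]
eef_rot: [-2.209, -2.233, -0.0]
ft_force: [-0.1, -1.3, -0.7]
opening: 0.0341
grip_force: 0.6
```

```bash
python3 -c "
from h import *
st();d=shot('top','t6');edges(d,-.06,-.005);edges(d,-.06,-.03);s=shot('scene','s6')"
```

```text
t 10.9 p [ 0.5481 -0.095   0.0362] gapfr [ 0.001  -0.1524] x [-0.011  1.     0.   ] y [ 1.     0.011 -0.   ] F [-0.1 -1.3 -0.7] op 0.0341Traceback (most recent call last):
  File "<string>", line 3, in <module>
    st();d=shot('top','t6');edges(d,-.06,-.005);edges(d,-.06,-.03);s=shot('scene','s6')
                            ~~~~~^^^^^^^^^^^^^^
  File "h.py", line 84, in edges
    k=np.where(r>1.7)[0];lo.append(xs[k[0]]);hi.append(xs[k[-1]])
                                      ~^^^
IndexError: index 0 is out of bounds for axis 0 with size 0
```

```bash
python3 -c "
from h import *
d=load('t6');edges(d,-.07,-.015)
cv2.imwrite('pics/t6c.png',cv2.resize(d['color'][100:220,220:380,::-1],None,fx=4.8,fy=4.8,interpolation=cv2.INTER_CUBIC))"
```

```text
near x mid -0.0332 yaw -0.065
far x mid 0.0315 yaw -0.011
centre -0.0006 width 0.0646 yaw -0.038
```

View pics/t6c.png

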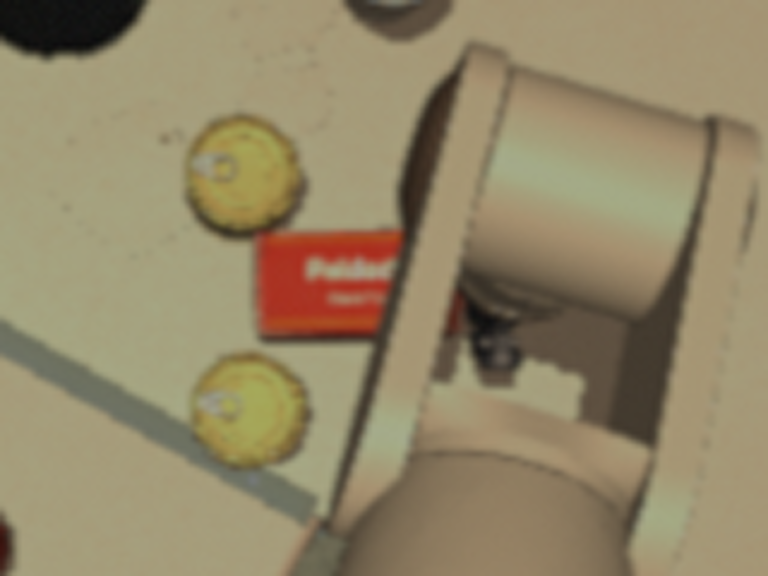

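The carton's front edge, at crop (257, 235–338), has entered between the tins at (243,175) and (250,410). It is centred, with room on both sides. I'll keep pushing.

jog_arm --increments '[[[0.06,0,0,0,0,0,0.6],[0.06,0,0,0,0,0,0.6],[0.06,0,0,0,0,0,0.6],[0.06,0,0,0,0,0,0.6],[0.06,0,0,0,0,0,0.6],[0.06,0,0,0,0,0,0.6],[0.06,0,0,0,0,0,0.6]]]'

```text
time: 11.53
position: [0.5477, -0.0531, 0.0363]
eef_rot: [-2.209, -2.233, -0.0]
ft_force: [0.3, -1.6, -0.7]
opening: 0.0341
grip_force: 0.6
```

jog_arm --increments '[[[0.06,0,0,0,0,0,0.6],[0.06,0,0,0,0,0,0.6],[0.06,0,0,0,0,0,0.6],[0.06,0,0,0,0,0,0.6]]]'

```text
time: 11.87
position: [0.5475, -0.0292, 0.0363]
eef_rot: [-2.209, -2.233, -0.0]
ft_force: [-0.0, -1.2, -1.2]
opening: 0.0342
grip_force: 0.6
```

```bash
python3 -c "
from h import *
st();d=shot('top','t7');edges(d,-.01,.045)
cv2.imwrite('pics/t7c.png',cv2.resize(d['color'][100:220,200:360,::-1],None,fx=4.8,fy=4.8,interpolation=cv2.INTER_CUBIC))"
```

```text
t 11.87 p [ 0.5475 -0.0292  0.0363] gapfr [ 0.0012 -0.0866] x [-0.011  1.     0.   ] y [ 1.     0.011 -0.   ] F [-0.  -1.2 -1.2] op 0.0342
near x mid -0.033 yaw -0.009
far x mid 0.0338 yaw 0.06
centre 0.0004 width 0.066 yaw 0.025
```

View pics/t7c.png

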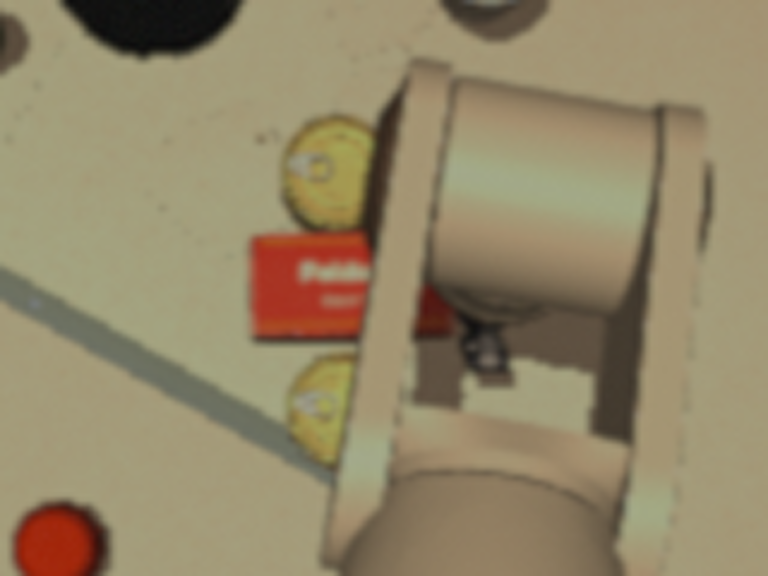

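The carton's front, at crop (250, 235–335), is through, straight and centred, at about 1 N. I'll continue.

jog_arm --increments '[[[0.06,0,0,0,0,0,0.6],[0.06,0,0,0,0,0,0.6],[0.06,0,0,0,0,0,0.6],[0.06,0,0,0,0,0,0.6],[0.06,0,0,0,0,0,0.6],[0.06,0,0,0,0,0,0.6],[0.06,0,0,0,0,0,0.6]]]'

```text
time: 12.5
position: [0.547, 0.0128, 0.0364]
eef_rot: [-2.209, -2.234, -0.0]
ft_force: [0.4, -2.2, 0.1]
opening: 0.0339
grip_force: 0.9
```

jog_arm --increments '[[[0.06,0,0,0,0,0,0.6],[0.06,0,0,0,0,0,0.6],[0.06,0,0,0,0,0,0.6],[0.06,0,0,0,0,0,0.6],[0.06,0,0,0,0,0,0.6],[0.04,0,0,0,0,0,0.6]]]'

```text
time: 13.0
position: [0.5466, 0.047, 0.0363]
eef_rot: [-2.209, -2.234, -0.0]
ft_force: [0.2, -2.5, 1.1]
opening: 0.0339
grip_force: 1.1
```

```bash
python3 -c "
from h import *
st();d=shot('top','t8');edges(d,.065,.12)"
```

```text
t 13.0 p [0.5466 0.047  0.0363] gapfr [ 0.0013 -0.0105] x [-0.011  1.     0.   ] y [ 1.     0.011 -0.   ] F [ 0.2 -2.5  1.1] op 0.0339Traceback (most recent call last):
  File "<string>", line 3, in <module>
    st();d=shot('top','t8');edges(d,.065,.12)
                            ~~~~~^^^^^^^^^^^^
  File "h.py", line 84, in edges
    k=np.where(r>1.7)[0];lo.append(xs[k[0]]);hi.append(xs[k[-1]])
                                      ~^^^
IndexError: index 0 is out of bounds for axis 0 with size 0
```

```bash
python3 -c "
from h import *
d=load('t8')
cv2.imwrite('pics/t8c.png',cv2.resize(d['color'][90:230,170:360,::-1],None,fx=4,fy=4,interpolation=cv2.INTER_CUBIC))
edges(d,.075,.105)"
```

```text
Traceback (most recent call last):
  File "h.py", line 84, in edges
    k=np.where(r>1.7)[0];lo.append(xs[k[0]]);hi.append(xs[k[-1]])
                                      ~^^^
IndexError: index 0 is out of bounds for axis 0 with size 0
```

View pics/t8c.png

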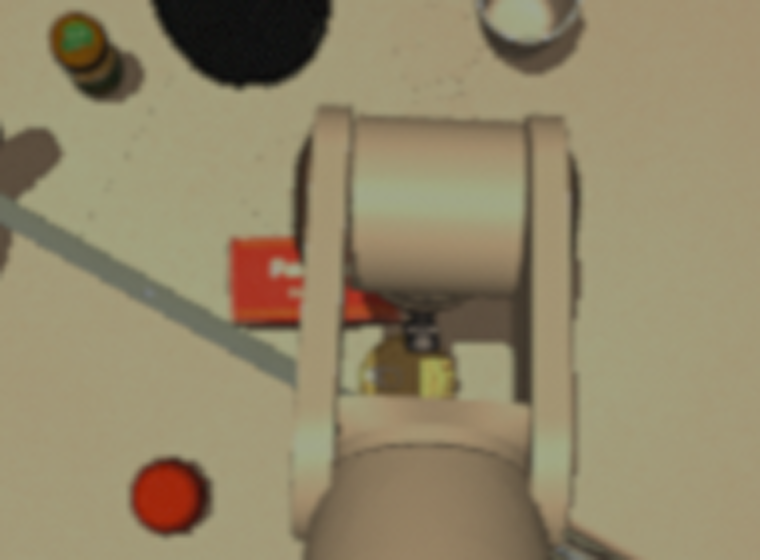

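The front, at crop (232, 240–322), is straight and clear of the timer and the jar; the rear is hidden by the wrist. I'll make the last stretch, slowing at the end, then back off and look.

jog_arm --increments '[[[0.06,0,0,0,0,0,0.6],[0.06,0,0,0,0,0,0.6],[0.06,0,0,0,0,0,0.6],[0.06,0,0,0,0,0,0.6],[0.06,0,0,0,0,0,0.6],[0.06,0,0,0,0,0,0.6],[0.06,0,0,0,0,0,0.6],[0.05,0,0,0,0,0,0.6]]]'

```text
time: 13.72
position: [0.5461, 0.094, 0.0363]
eef_rot: [-2.209, -2.234, -0.0]
ft_force: [-0.5, -1.7, 0.2]
opening: 0.0343
grip_force: 1.0
```

jog_arm --increments '[[[0.04,0,0,0,0,0,0.6],[0.03,0,0,0,0,0,0.6],[0.02,0,0,0,0,0,0.6],[0,0,0,0,0,0,0.6]]]'

```text
time: 14.05
position: [0.546, 0.1026, 0.0363]
eef_rot: [-2.209, -2.234, -0.0]
ft_force: [-0.1, -0.6, -1.4]
opening: 0.0342
grip_force: 0.0
```

jog_arm --increments '[[[-0.1,0,0,0,0,0,0.6],[-0.2,0,0,0,0,0,0.6],[-0.1,0,-0.2,0,0,0,0.6],[0,0,-0.4,0,0,0,0.6],[0,0,-0.4,0,0,0,0.6],[-0.3,0,-0.2,0,0,0,0.6],[-0.4,0,0,0,0,0,0.6],[-0.4,0,0,0,0,0,0.6]]]'

```text
time: 14.72
position: [0.5479, -0.0495, 0.1582]
eef_rot: [2.206, 2.233, 0.003]
ft_force: [1.0, 0.3, -0.4]
opening: 0.0342
grip_force: 0.0
```

jog_arm --increments '[[[-0.4,0,0,0,0,0,0.6],[-0.4,0,0,0,0,0,0.6],[-0.3,0,0,0,0,0,0.6],[0,0,0,0,0,0,0.6]]]'

```text
time: 15.05
position: [0.5482, -0.1635, 0.1561]
eef_rot: [2.214, 2.228, -0.001]
ft_force: [-0.2, -0.5, -0.2]
opening: 0.0343
grip_force: 0.0
```

```bash
python3 -c "
from h import *
st();d=cart('top','t9');d=load('t9');edges(d,.07,.165)
cv2.imwrite('pics/t9c.png',cv2.resize(d['color'][70:250,150:370,::-1],None,fx=3.3,fy=3.3,interpolation=cv2.INTER_CUBIC))"
```

```text
t 15.05 p [ 0.5482 -0.1635  0.1561] gapfr [ 0.0003 -0.2209] x [-0.007  1.    -0.001] y [ 1.     0.007 -0.   ] F [-0.2 -0.5 -0.2] op 0.0343
carton gap: rect [-1.000e-04  1.237e-01] cen [-0.0002  0.1248] size [ 66. 129.] yaw 0.008 -0.005
near x mid -0.033 yaw -0.013
far x mid 0.0315 yaw 0.005
centre -0.0006 width 0.0645 yaw -0.004
```

View pics/t9c.png

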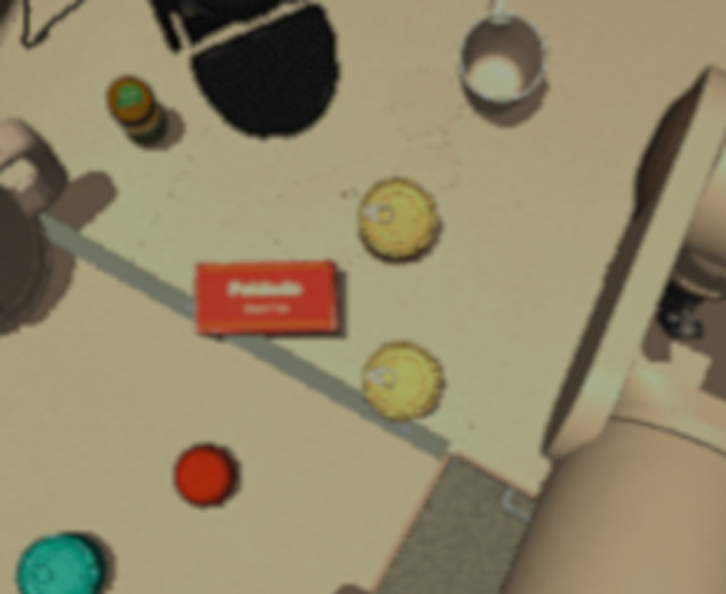

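The carton is at crop (265,298), straight and in line with the gap. Its rear end is about 19 mm past both tins, and the mug, timer and jar have not moved. The robot is clear, so I'll hand it in.

```bash
python3 -c "
from rig import manip
print(manip.finish_job())"
```

```text
the job is handed in; nothing more can be done
None
```

I pushed the tea carton through the gap and handed the job in: it lies flat and in line with the gap, about 19 mm past both tins, with the tins, mug, timer and jar undisturbed (the hand-in returned no verdict).

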